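Third hand at the drying-rack bench: hold the new slat against the fence

TASK

Lay the loose long slat flat across the two bearers of the slatted drying tray, in the chalk-marked bare place, square and centred between the chalk lines like the other slats. Slide it endwise until its end meets the cork-faced fence, without ramming it, and keep pushing it against the fence with a steady 12 newtons or so, so that a colleague can drive the screws: finish while still holding it pressed, do not let go. Leave the cordless driver, the screw tin and the short offcut alone.

Things in the scene. Friction and masses are not known exactly. Their poses are not given: they have to be found in the camera images.
- slat: The loose new slat, mid-brown wood, a plain bar 300 (x) x 32 (y) x 22 (z) mm, about 0.14 kg, lying flat on the bench at the left at the start. Either end may go to the fence, either broad face down. Origin: centre of its underside; x runs along its length.
- place: Bare place for one slat, marked by two white chalk lines 37 mm apart on each bearer; which place it is changes. Origin: where the middle of the slat's underside belongs, 42 mm above the bench; x points squarely at the fence, whose face is 150 mm from the origin; z up. Dark slats of the same size lie either side, 70 mm between centres (38 mm clear gap), tops 64 mm above the bench.
- fence: Fixed upright fence, pale wood with thin cork face, along the far ends of the slats: 430 mm long (y), top 72 mm above the bench. Origin: middle of the lower edge of its face, 12 mm above the bench; x points away from the slats, through the fence, parallel to the place's x. It is hard: the push rises quickly once the slat touches.
- jig: The fixed jig: ply base 390 x 450 x 12 mm and on it two bearers, 40 wide, 30 mm high, lying along y at x = -100 and +100 mm, carrying the dark slats. Origin: on the bench; x points to the fence, whose face is at x = 150 mm. Any downward press makes the slat rub on the bearers (friction coefficient about 0.6), which takes that much of the push off the fence.
- offcut: Short offcut of the same slat, 90 x 32 x 22 mm, lying on the bench; leave alone. Origin: centre of its underside.
- driver: Blue cordless screwdriver, about 220 x 190 x 60 mm, lying on its side on the bench; leave alone. Origin: under its motor housing.
- screw_tin: Round open tin of brass screws, 76 mm across, 45 mm high; leave alone. Origin: centre of its underside.

How it is judged:
By the outcome, as a careful person would: the job done as asked, in the order asked, and still so for the second after the job is handed in, while the arm keeps its last pose, push and grip.
It also fails if it takes over 64 s, if anything falls off the work surface, if the arm or the gripper's body presses on something with over 40 N, if the wrist force passes 120 N, or if a joint passes its speed limit or range.

ROBOT

A 6-joint arm with a two-finger parallel gripper is mounted at the origin on the work surface. World frame = base frame: x ahead of the robot, y to its left, z up, the work surface at z = 0. Lengths are in m, angles in rad, forces in N, time in s.
With the tool pointing down it reaches from about 0.275 to 1 m from the base axis. Payload 8.4 kg.
Tool frame: the origin (TCP) lies on the centre line of the jaws, within the pads' length; the fingertips stand 17 mm ahead of it and the grasp point (between the pads) lies 2 mm behind it (bot.tcp_to_tips is the z of the fingertips in the tool frame, in m); z points along the fingers, y is the line along which they close (so a half turn about z gives the same grasp; the last joint's range is limited). The gripper opens to 85 mm and grips with 20 to 120 N. Pads are 22 mm wide; open, the fingers measure 114 mm over their backs; the gripper's body (76 mm by 85 mm) begins 54 mm behind the grasp point. The pads swing forward as they close: fully open they stand 13 mm farther back than shut.
Start: joints at [-1.202, 0.353, 1.633, -0, 1.155, -0.002], TCP at [0.226, -0.583, 0.248] pointing down, gripper open.
Joint ranges: [-2.63, 2.63], [-0.92, 2.1], [0.06, 2.66], [-1.3, 4.44], [0, 2.69], [-3.02, 3.02]. Speed limits (rad/s): [2.22, 2.22, 2.79, 3.14, 3.14, 3.14].

INTERFACE

Orientations are given as a unit quaternion [x, y, z, w].
In Python, from workcell import bot, imaging, planner gives the robot as it stands (bot), with the cameras (imaging) and the kinematics (planner). Calls block until the motion is done:
- bot.reach(position, orientation): joint-space move of the TCP to a pose.
- bot.servo_line(position, ori=None, velocity=0.15): straight line of the TCP; ori=None keeps the orientation; velocity is the mean speed in m/s.
- bot.goto_joints(angles): joint-space move.
- bot.move_gripper(opening, strength=None): finger opening in m; strength is the grip in N (None keeps the last); returns when the fingers have stopped.
- bot.dwell(seconds).
- planner.solve_ik(position, orientation): joint angles nearest the present ones, or None.
- bot.get_obs(): the state.
- imaging.read_camera(name): name is "side" or "top"; returns a dict with "frame" (420x560x3 uint8, red, green, blue), "intrinsics" (3x3 intrinsics, pixels), "dist" ([k1, k2, p1, p2, k3] as OpenCV has them; the pictures are not rectified), "view" (4x4, takes a point from world to camera coordinates). Camera axes: x right, y down, z forward; pixel columns grow to the right and rows downward; lengths in m; the calibration is good to about 2 mm. A picture is of the moment at which its call begins. There is no depth.
A pose or a line that the arm cannot do raises bot.IKError and nothing moves.
- bot.hand_in(): hands the job in; it is judged then, once.
The state is a dict: "time_s": time; "joint_pos": joint angles; "joint_vel": joint speeds; "joint_efforts": joint torques, N m; "position": TCP position; "orientation": TCP orientation; "wrist_force": force on the tool from outside, world axes, zero at the start; "ft_torque": the same for the moment, N m; "gripper_width": finger opening in m; "grip_force": force on a finger pad.
Only numpy, scipy, OpenCV 4.12 (cv2) and the standard library are available. Lean on these libraries where they do the work, as an engineer would, in place of code of your own. Each camera call takes 0.05 s, during which the arm holds its last target. There are 200 camera calls.

## Working session

There is one attempt and no reset: what is moved stays moved. The work goes in short steps, each a Python script; the robot and the scene stay as the last script left them, time stands still between calls to the robot, and variables do not carry over. Pictures are saved under pics/ and viewed, at most 10 in all, crops included, and the job is handed in when it is done.

```bash
mkdir -p pics; ls; python3 - <<'E'
from workcell import bot, imaging, planner
import cv2,numpy as np
for n in("top","side"):
    c=imaging.read_camera(n);cv2.imwrite(f"pics/{n}0.png",c["frame"][:,:,::-1]);np.savez(f"{n}0.npz",**c)
    print(n,c["intrinsics"].tolist(),c["dist"],np.round(c["view"],4).tolist())
o=bot.get_obs();print(o["time_s"],o["orientation"],o["wrist_force"])
E
```

```text
pics
workcell.py
top [[442.8354649353439, 0.0, 275.9375244619482], [0.0, 442.8354649353439, 212.2950111199955], [0.0, 0.0, 1.0]] [-0.06091741  0.          0.          0.          0.        ] [[0.0071, -0.9997, 0.0235, 0.1132], [-0.9824, -0.0114, -0.1864, 0.5987], [0.1866, -0.0218, -0.9822, 1.0317], [0.0, 0.0, 0.0, 1.0]]
side [[382.9877485700073, 0.0, 275.39092018566924], [0.0, 382.9877485700073, 210.9511873988775], [0.0, 0.0, 1.0]] [-0.06394936  0.          0.          0.          0.        ] [[0.9471, -0.3208, 0.0012, -0.5198], [-0.186, -0.552, -0.8128, 0.2382], [0.2614, 0.7696, -0.5825, 0.6713], [0.0, 0.0, 0.0, 1.0]]
0.1 [ 9.82862681e-01  1.84338132e-01 -1.14211181e-04 -6.24213951e-04] [ 0.55085883  0.08413509 -0.36479895]
```

View pics/top0.png

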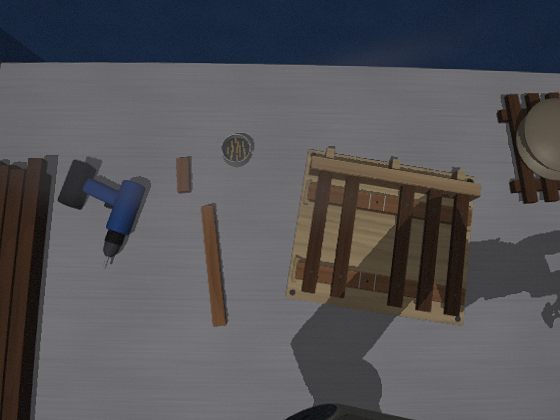

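View pics/side0.png

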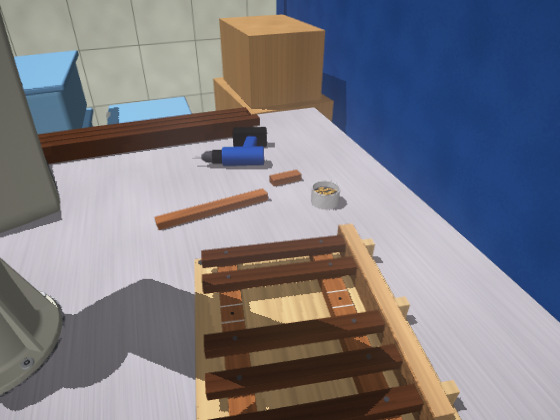

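The top view shows the loose slat from about (208,205) to (220,326). The jig is at right, with the bare place between the dark slats near (377,201) and (367,282). The side view shows the same gap, with its bearer holes at (232,313) and (340,298). I'll zoom in on both next.

```bash
python3 - <<'E'
import cv2,numpy as np
a=cv2.imread("pics/top0.png");b=cv2.imread("pics/side0.png")
a=cv2.convertScaleAbs(a,alpha=1.6);b=cv2.convertScaleAbs(b,alpha=1.3)
cv2.imwrite("pics/top1.png",cv2.resize(a[140:330,285:485],None,fx=3,fy=3,interpolation=cv2.INTER_CUBIC))
cv2.imwrite("pics/side1.png",cv2.resize(b[220:420,190:460],None,fx=2.9,fy=2.9,interpolation=cv2.INTER_CUBIC))
E
```

```text
(no output)
```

View pics/top1.png

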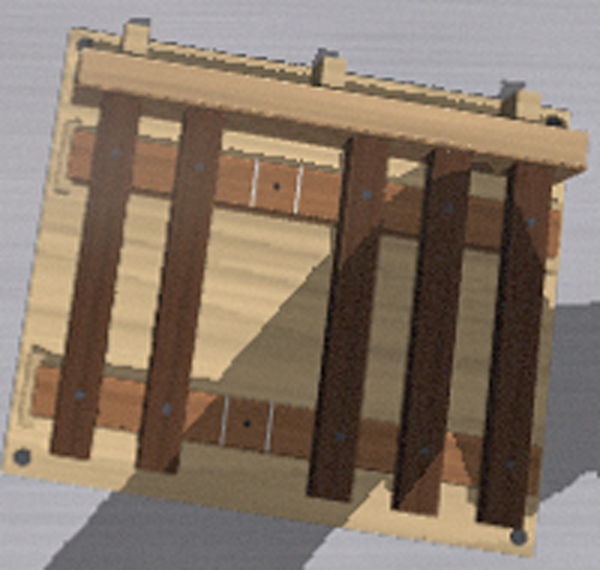

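View pics/side1.png

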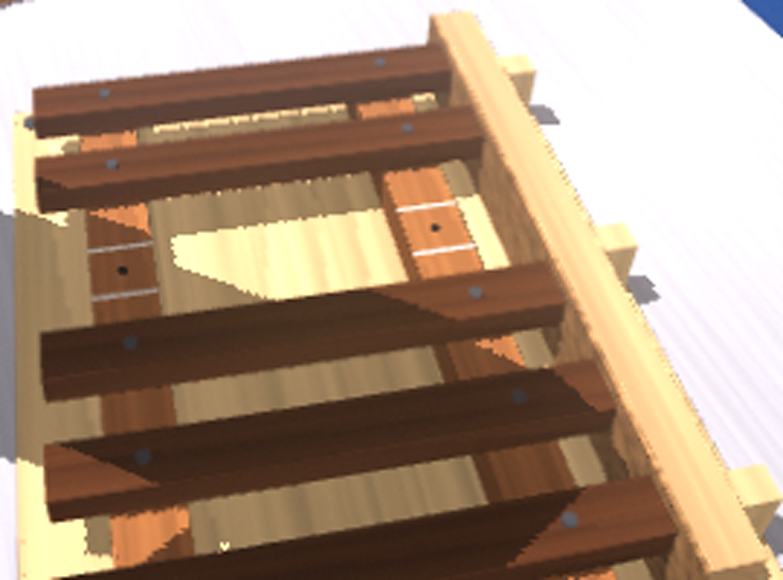

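The chalk lines and pilot holes are clear. In the top crop the holes are at (277,186) and (247,424), which is full frame (377,202) and (367,281). In the side view they are at (340,298) and (232,313). Next I'll triangulate these points and the slat's corners.

```bash
cat >h.py <<'E'
import cv2,numpy as np
def ray(c,uv):
    n=cv2.undistortPoints(np.float64(uv).reshape(-1,1,2),c["intrinsics"],c["dist"]).reshape(-1,2)
    R=c["view"][:3,:3];t=c["view"][:3,3]
    return -R.T@t,np.c_[n,np.ones(len(n))]@R
def plane(c,uv,z):
    o,d=ray(c,uv);return (o+d*((z-o[2])/d[:,2])[:,None])
def tri(ca,ua,cb,ub):
    na=[cv2.undistortPoints(np.float64(u).reshape(-1,1,2),c["intrinsics"],c["dist"]).reshape(-1,2).T for c,u in((ca,ua),(cb,ub))]
    X=cv2.triangulatePoints(ca["view"][:3],cb["view"][:3],*na);return (X[:3]/X[3]).T
def slatmask(f,roi,lo=70):
    h=cv2.cvtColor(f,cv2.COLOR_RGB2HSV);m=((h[...,0]<20)&(h[...,1]>lo)).astype(np.uint8)
    k=np.zeros_like(m);x0,y0,x1,y1=roi;k[y0:y1,x0:x1]=1;m*=k
    return max(cv2.findContours(m,cv2.RETR_EXTERNAL,cv2.CHAIN_APPROX_NONE)[0],key=cv2.contourArea)
E
python3 - <<'E'
from h import *
np.set_printoptions(precision=4,suppress=True)
T=dict(np.load("top0.npz"));S=dict(np.load("side0.npz"))
def dark(f,p,r=3):
    g=cv2.cvtColor(f,cv2.COLOR_RGB2GRAY).astype(float);x,y=map(round,p)
    w=g[y-r:y+r+1,x-r:x+r+1];w=np.clip(np.median(w)*.8-w,0,None);Y,X=np.mgrid[y-r:y+r+1,x-r:x+r+1]
    return [(w*X).sum()/w.sum(),(w*Y).sum()/w.sum()]
ht=[dark(T["frame"],p) for p in((377,202),(367,281))];hs=[dark(S["frame"],p) for p in((340,298),(232,313))]
print("holes",ht,hs)
H=tri(T,ht,S,hs);print(H,np.linalg.norm(H[0]-H[1]));P=plane(T,ht,.042);Q=plane(S,hs,.042)
print("top@42",P,"side@42",Q,np.linalg.norm(P[0]-P[1]))
for P_ in(P,Q):print("place",P_.mean(0),np.degrees(np.arctan2(*(P_[0]-P_[1])[1::-1])))
c=slatmask(T["frame"],(195,198,240,335));s=slatmask(S["frame"],(145,180,272,235))
for n,C,k in(("top",T,c),("side",S,s)):
    W=plane(C,k.reshape(-1,2),.022);r=cv2.minAreaRect(np.float32(W[:,:2]*1000));print(n,"slat@22",r)
    q=cv2.approxPolyDP(cv2.convexHull(k),1.6,True).reshape(-1,2);print(q.tolist())
E
```

```text
holes [[np.float64(376.71746031746034), np.float64(201.62857142857143)], [np.float64(366.7804878048781), np.float64(280.8536585365854)]] [[np.float64(339.65161839863714), np.float64(298.0979557069847)], [np.float64(231.94125), np.float64(312.8125)]]
[[ 0.6298 -0.135   0.0416]
 [ 0.4322 -0.104   0.0411]] 0.199958162787236
top@42 [[ 0.6304 -0.1351  0.042 ]
 [ 0.4328 -0.1039  0.042 ]] side@42 [[ 0.6288 -0.1352  0.042 ]
 [ 0.4315 -0.1047  0.042 ]] 0.1999972843772645
place [ 0.5316 -0.1195  0.042 ] -8.960733036733165
place [ 0.5302 -0.12    0.042 ] -8.798531531792744
top slat@22 ((471.58062744140625, 272.98675537109375), (297.5360412597656, 32.114166259765625), 7.721154689788818)
[[204, 206], [213, 206], [225, 324], [213, 326], [201, 209]]
side slat@22 ((470.2959899902344, 257.91302490234375), (299.8381652832031, 57.937496185302734), 7.6801276206970215)
[[267, 194], [265, 200], [158, 229], [155, 217], [259, 189], [263, 189]]
```

Holes are 200.0 mm apart at z≈0.0415, so the bearers agree with the stated 42 mm. That puts the place at about (0.531, -0.120), yaw -8.9°. The slat is at (0.471, 0.273), yaw 7.7°, measuring 298x32. I'll check its height from the corners, then grasp it.

```bash
cat >>h.py <<'E'
def down(deg):
    a=np.radians(deg)/2;return [np.cos(a),np.sin(a),0,0]
def st(bot):
    o=bot.get_obs();print("t%.2f"%o["time_s"],np.round(o["position"],4),"F",np.round(o["wrist_force"],2),"w%.4f g%.1f"%(o["gripper_width"],o["grip_force"]));return o
E
python3 - <<'E'
from h import *
from workcell import bot, imaging, planner
T=dict(np.load("top0.npz"));S=dict(np.load("side0.npz"))
X=tri(T,[(213,326),(213,206)],S,[(155,217),(267,194)]);print(X.round(4),np.linalg.norm(X[0]-X[1]))
if not (abs(X[:,2]-.022)<.006).all(): raise SystemExit("height?")
x,y=.471,.273
for a in(7.7,187.7):
    print(a,planner.solve_ik([x,y,.14],down(a)))
bot.move_gripper(.06,60)
bot.reach([x,y,.14],down(7.7)); o=st(bot)
bot.servo_line([x,y,.045],velocity=.12); st(bot)
c=imaging.read_camera("side");a=imaging.read_camera("top")
cv2.imwrite("pics/g.png",np.hstack([cv2.resize(c["frame"][120:300,90:330],(400,300)),cv2.resize(a["frame"][180:340,120:333],(400,300))])[:,:,::-1])
E
```

```text
[[0.3221 0.2686 0.0184]
 [0.6189 0.2778 0.0192]] 0.296958308912525
7.7 [ 5.22542443e-01  3.60695314e-01  1.90034956e+00 -4.44089210e-16
  8.80547784e-01  1.95894842e+00]
187.7 [ 5.22542443e-01  3.60695314e-01  1.90034956e+00 -4.44089210e-16
  8.80547784e-01 -1.18264424e+00]
t3.62 [0.4714 0.2726 0.1401] F [1.13 0.08 0.4 ] w0.0599 g0.0
t4.56 [0.4714 0.2732 0.0455] F [0.02 0.82 0.93] w0.0598 g0.0
```

View pics/g.png

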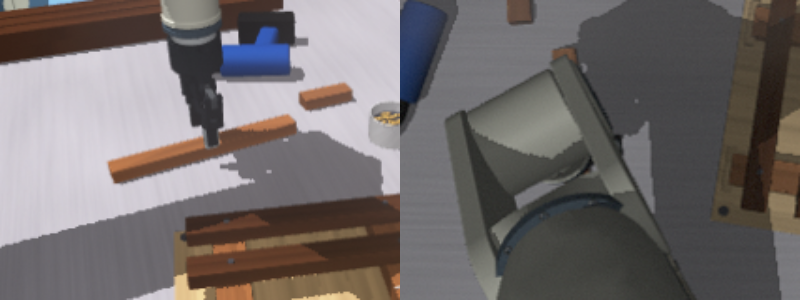

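The fingers straddle the slat near its middle (side crop, 210,140), and the driver is well behind. I'll grip, lift and carry it.

```bash
python3 - <<'E'
from h import *
from workcell import bot, imaging, planner
x,y=.471,.273
bot.servo_line([x,y,.0195],velocity=.06); st(bot)
bot.move_gripper(.02,60); st(bot)
bot.servo_line([x,y,.15],velocity=.15); o=st(bot)
print(planner.solve_ik([.531,-.12,.16],down(-8.9)))
yaw=-8.85;u=np.array([np.cos(np.radians(yaw)),np.sin(np.radians(yaw))]);p=np.array([.531,-.1197])-.014*u
bot.reach([*p,.16],down(yaw)); st(bot)
bot.servo_line([*p,.105],velocity=.12); o=st(bot); print(o["orientation"])
fs=[]
for n in("top","side"):
    c=imaging.read_camera(n);np.savez(f"{n}2.npz",**c);f=c["frame"]
    f=f[130:340,260:500] if n=="top" else f[200:420,170:470]
    fs.append(cv2.resize(f,(400,350)))
cv2.imwrite("pics/c.png",np.hstack(fs)[:,:,::-1])
E
```

```text
t5.23 [0.4708 0.2729 0.0191] F [-0.23 -0.34 -0.05] w0.0603 g0.0
t5.60 [0.4713 0.2732 0.02  ] F [0.08 0.2  5.88] w0.0307 g60.4
t6.62 [0.4704 0.2727 0.1491] F [-0.33 -0.22 -2.25] w0.0304 g59.7
[-2.25010681e-01  3.33116658e-01  1.88616099e+00 -4.44089210e-16
  9.22315006e-01  1.50111995e+00]
t8.07 [ 0.5173 -0.1167  0.1598] F [ 0.15  0.49 -2.23] w0.0306 g59.7
t8.68 [ 0.5175 -0.1172  0.1052] F [ 0.39  0.07 -1.46] w0.0307 g59.6
[ 9.97047434e-01 -7.67881124e-02 -1.51279890e-05 -3.53531049e-06]
```

View pics/c.png

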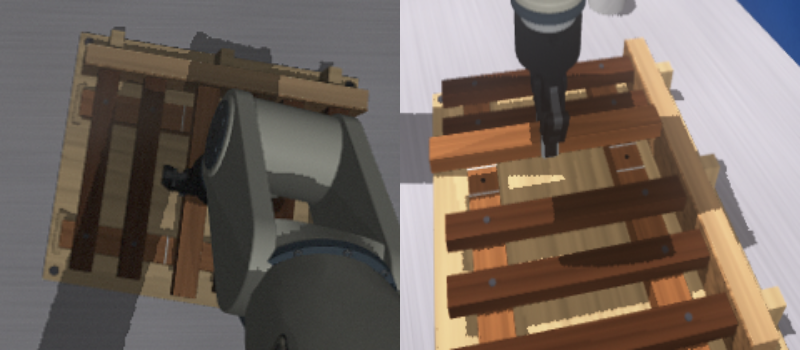

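The slat is held square above the bare place: its near end is at (185,295) in the top crop, and its far end is short of the fence in the side crop (657,125). I'll check the near end numerically and then lower it with a force guard.

```bash
cat >>h.py <<'E'
YAW=-8.85;U=np.array([np.cos(np.radians(YAW)),np.sin(np.radians(YAW))]);V=np.array([-U[1],U[0]]);C0=np.array([.531,-.1197])
def force(bot,n=12):
    F=[]
    for _ in range(n):
        bot.dwell(.02);F.append(bot.get_obs()["wrist_force"])
    F=np.mean(F,0);return np.array([F[:2]@U,F[:2]@V,F[2]])
E
python3 - <<'E'
from h import *
from workcell import bot, imaging, planner
T=dict(np.load("top2.npz"))
W=plane(T,[(363.8,305.8),(378.2,308.2)],.107)[:,:2]-C0
print("near end along/lateral",(W@np.c_[U,V]).round(4).tolist(),"expect about -.164, +-.016")
p=C0-.014*U
print("F0",force(bot))
F0=force(bot,20);print(F0)
bot.servo_line([*p,.067],velocity=.06)
z=.067
while z>.058:
    z-=.001;bot.servo_line([*p,z],velocity=.02);F=force(bot,8)-F0
    print(round(z,4),F.round(2),bot.get_obs()["position"][2].round(4))
    if F[2]>1.5:break
st(bot)
E
```

```text
near end along/lateral [[-0.1607, 0.0144], [-0.1609, -0.0189]] expect about -.164, +-.016
F0 [ 0.01924945 -0.01159926 -1.8535    ]
[-9.07885773e-04  4.25506708e-02 -1.86546420e+00]
0.066 [-0.16 -0.03  0.01] 0.0662
0.065 [-0.02 -0.2  -0.28] 0.065
0.064 [ 0.19 -0.04 -0.19] 0.064
0.063 [0.07 0.22 0.1 ] 0.063
0.062 [ 0.16 -0.07  1.03] 0.062
0.061 [-4.13  0.15 15.53] 0.062
t12.40 [ 0.5173 -0.1176  0.062 ] F [-4.04  0.83 13.56] w0.0309 g61.5
```

The slat touched down at TCP z=0.062, matching 42 mm plus the grasp height. I'll ease off, loosen and regrip so it settles flat, then check its centring against the neighbouring slats.

```bash
python3 - <<'E'
from h import *
from workcell import bot, imaging, planner
p=C0-.014*U
bot.servo_line([*p,.0622],velocity=.02);print(force(bot))
bot.move_gripper(.042);print("open",force(bot))
fs=[]
for n in("top","side"):
    c=imaging.read_camera(n);np.savez(f"{n}3.npz",**c);f=cv2.convertScaleAbs(c["frame"],alpha=1.4)
    f=f[195:335,285:485] if n=="top" else f[225:365,190:390]
    fs.append(cv2.resize(f,None,fx=4,fy=4,interpolation=cv2.INTER_CUBIC)[:, :])
for n,f in zip(("top","side"),fs):cv2.imwrite(f"pics/{n}3.png",f[:,:,::-1])
st(bot)
E
```

```text
[-0.38526517 -0.13222002  0.24149264]
open [-0.01785216  0.35132236 -0.01520231]
t13.43 [ 0.5172 -0.1175  0.0622] F [ 0.37  0.32 -0.04] w0.0421 g0.0
```

View pics/top3.png

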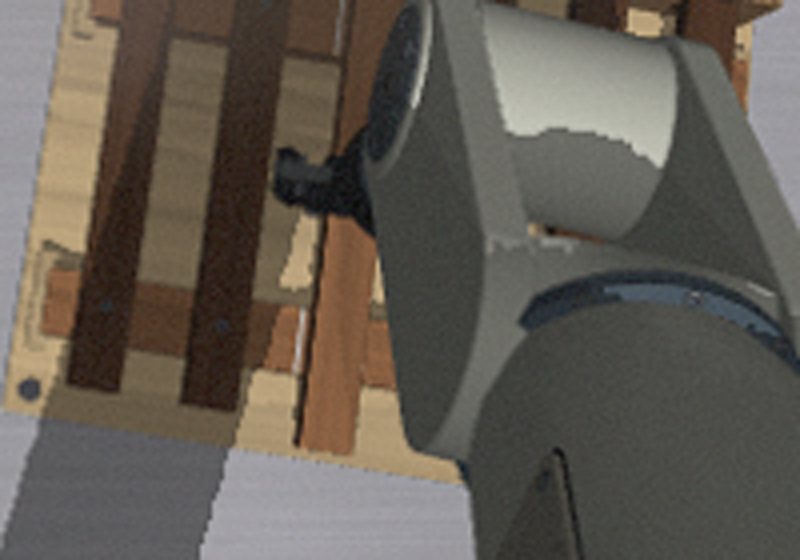

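View pics/side3.png

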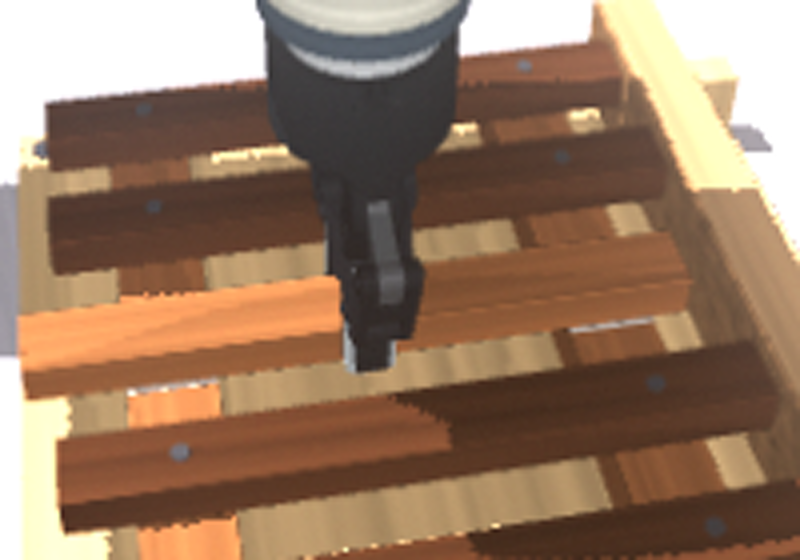

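The slat lies on both bearers, short of the fence. In the top crop its edges at row 390 are about x=306 and 358, against 183 and 240 for the neighbour, which suggests a lateral offset of about 2 mm. I'll measure that subpixel against the neighbours.

```bash
python3 - <<'E'
from h import *
np.set_printoptions(precision=4,suppress=True)
T=dict(np.load("top3.npz"));S=dict(np.load("side3.npz"));T0=dict(np.load("top0.npz"));S0=dict(np.load("side0.npz"))
def lat(C,pts,z):
    W=plane(C,pts,z)[:,:2]-C0;return W@np.c_[U,V]
# sub-pixel edges: sample the image along +V at given 'along' a, on plane z, print strongest gradients
def prof(C,a,z,lo,hi,n=400):
    l=np.linspace(lo,hi,n);P=np.c_[C0+a*U+l[:,None]*V,np.full(n,z)]
    R=C["view"][:3,:3];uv=cv2.projectPoints(P,cv2.Rodrigues(R)[0],C["view"][:3,3],C["intrinsics"],C["dist"])[0].reshape(-1,2).astype(np.float32)
    f=C["frame"].astype(np.float32);v=cv2.remap(f,uv[:,:1],uv[:,1:],cv2.INTER_LINEAR)[:,0]
    return l,v
def edges(C,as_,z,lo,hi,k,ch=None):
    V_=0
    for a in as_:
        l,v=prof(C,a,z,lo,hi);V_=V_+v
    g=np.gradient(cv2.GaussianBlur((V_/len(as_)).astype(np.float32),(1,31),5),axis=0)
    m=np.abs(g).sum(1);i=[j for j in range(8,len(m)-8) if m[j]==m[j-8:j+9].max()]
    i=sorted(sorted(i,key=lambda j:-m[j])[:k]);return [(round(float(l[j])*1000,1),round(float(g[j].sum()),1)) for j in i]
for nm,C,A in(("top",T,([-.155,-.15,-.145,-.14],[-.13,-.125,-.12],[-.10,-.095,-.09],[-.07,-.065,-.06])),("side",S,([-.15,-.145,-.14],[-.10,-.095],[-.06,-.055,-.05],[.05,.055,.06],[.1,.105],[.115,.12,.125]))):
    for a in A:print(nm,a[0],edges(C,a,.064,-.1 if nm=="side" else -.03,.165,8))
# chalk lines in the first pictures at z=.042
for nm,C in(("top",T0),("side",S0)):
    for a in(-.1,.1):
        ch=[]
        for d in(-.012,-.009,.009,.012):
            l,v=prof(C,a+d,.042,-.028,.028);w=v.min(1)
            for s in(l<0,l>0):
                b=np.clip(w-np.median(w)-.5*(w[s].max()-np.median(w)),0,None)*s;ch.append(round(1000*(b*l).sum()/b.sum(),1))
        print(nm,"chalk",a,ch)
E
```

```text
top -0.155 [(-17.3, -8.4), (2.3, -0.5), (20.3, 13.9), (51.1, -10.5), (89.2, 5.3), (124.9, -5.2), (146.4, 0.4), (159.1, 6.6)]
top -0.13 [(-17.3, -7.2), (14.0, -7.8), (20.8, 14.0), (47.7, -7.1), (54.5, -6.8), (89.2, 8.3), (124.9, -6.7), (159.6, 11.7)]
top -0.1 [(14.0, -7.6), (19.8, 13.5), (26.2, -7.1), (39.4, -6.0), (54.5, -3.1), (89.7, 4.3), (124.4, -3.1), (157.7, 8.9)]
top -0.07 [(-23.6, 13.0), (-16.8, -7.6), (20.8, 12.6), (38.4, -9.1), (55.0, -8.8), (89.2, 9.3), (124.4, -8.6), (157.7, 14.6)]
side -0.15 [(-54.8, 14.9), (-34.9, -17.6), (-17.6, 10.9), (12.9, -5.3), (33.5, -9.8), (84.6, 12.4), (100.6, -8.4), (153.7, 28.5)]
side -0.1 [(-86.7, 5.5), (-54.8, 13.0), (-34.2, -11.9), (-18.3, 10.1), (14.2, -13.8), (32.8, -3.2), (84.6, 4.4), (153.7, 31.1)]
side -0.06 [(-86.7, 5.2), (-54.8, 10.4), (-34.9, -8.1), (-18.3, 10.7), (33.5, -13.1), (84.6, 14.0), (101.9, -22.6), (153.7, 29.2)]
side 0.05 [(-54.8, 13.6), (-34.9, -5.4), (0.3, 1.2), (13.6, 7.0), (33.5, -11.8), (84.6, 12.3), (101.9, -19.7), (155.0, 5.3)]
side 0.1 [(-54.8, 5.6), (-39.6, 7.5), (-32.3, -5.3), (33.5, -4.9), (84.6, 5.0), (100.6, -4.4), (126.5, 4.0), (154.4, 24.9)]
side 0.115 [(-54.8, 14.5), (-34.9, -7.2), (13.6, 7.9), (33.5, -12.8), (85.3, 12.5), (101.9, -22.7), (123.2, 4.1), (153.7, 25.2)]
top chalk -0.1 [np.float64(-18.6), np.float64(18.4), np.float64(-18.4), np.float64(18.5), np.float64(-18.6), np.float64(18.5), np.float64(-18.4), np.float64(18.8)]
top chalk 0.1 [np.float64(-17.7), np.float64(18.4), np.float64(-17.7), np.float64(18.7), np.float64(-17.8), np.float64(18.4), np.float64(-17.8), np.float64(18.6)]
side chalk -0.1 [np.float64(-19.0), np.float64(17.8), np.float64(-18.9), np.float64(18.4), np.float64(-18.9), np.float64(18.3), np.float64(-18.9), np.float64(18.0)]
side chalk 0.1 [np.float64(-18.7), np.float64(18.5), np.float64(-18.6), np.float64(18.7), np.float64(-18.7), np.float64(18.4), np.float64(-18.9), np.float64(18.3)]
```

The chalk lines centre on 0 ±0.4 mm, which confirms the place. The slat is square but about 1.8 mm toward -y, judged against the neighbours in both views. I'll regrip, lift slightly, shift it and set it down again, then advance slowly to the fence.

```bash
python3 - <<'E'
from h import *
from workcell import bot, imaging, planner
C=C0+.0018*V
def go(a,z,v):bot.servo_line([*(C+a*U),z],velocity=v)
bot.move_gripper(.02,70);print("grip",force(bot,8))
p=C0-.014*U
bot.servo_line([*p,.067],velocity=.03);F0=force(bot,15);print("air",F0)
go(-.014,.067,.03);go(-.014,.0633,.03)
z=.0633
while z>.0605:
    z-=.0003;go(-.014,z,.02);F=force(bot,6)-F0
    if F[2]>1.4:break
print("down",z,F.round(2))
F1=force(bot,15);a=-.014
while a<.006:
    a+=.0004;go(a,z,.012);F=force(bot,3)-F1
    if F[0]<-2.5:break
print("touch?",a,F.round(2),"total",(force(bot)).round(2));st(bot)
E
```

```text
grip [-1.33893559  0.22538467  5.51879968]
air [ 1.60079714e-03  5.19064612e-02 -1.77592430e+00]
down 0.062400000000000004 [-0.64  0.07  3.31]
touch? -0.013200000000000002 [-3.12 -0.15  4.89] total [-4.32 -0.23  7.01]
t16.99 [ 0.5175 -0.1158  0.0625] F [-4.48  0.43  6.5 ] w0.0308 g70.3
```

Still about 7 N of downward press, so that touch was friction. I'll add vertical force trimming during the slide.

```bash
python3 - <<'E'
from h import *
from workcell import bot, imaging, planner
C=C0+.0018*V
def go(a,z,v):bot.servo_line([*(C+a*U),z],velocity=v)
a,z=-.0132,.0627;go(a,z,.01);F=force(bot,8);print(z,F.round(2))
log=[]
while a<.006:
    if F[2]>.3:z+=min(.0002,.00007*F[2])
    elif F[2]<-.9:z-=.00004
    a+=.0004;go(a,z,.012);F=force(bot,3);log.append([a*1e3,z*1e3,*F])
    if F[0]<-4 and abs(F[2])<4:break
print(np.round(log,2)[::3]);print(log[-1]);print(force(bot).round(2));st(bot)
E
```

```text
0.0627 [-0.17 -0.17 -1.16]
[[-1.280e+01  6.266e+01 -2.200e-01 -2.300e-01 -2.150e+00]
 [-1.160e+01  6.254e+01  3.300e-01  3.300e-01 -2.130e+00]
 [-1.040e+01  6.256e+01 -3.100e-01 -3.000e-02 -1.140e+00]
 [-9.200e+00  6.261e+01 -2.900e-01  1.900e-01 -2.450e+00]
 [-8.000e+00  6.249e+01 -8.200e-01  2.500e-01  7.900e-01]
 [-6.800e+00  6.260e+01 -3.400e-01 -8.000e-02 -1.860e+00]
 [-5.600e+00  6.252e+01 -7.700e-01  1.500e-01  6.000e-02]
 [-4.400e+00  6.253e+01 -9.700e-01 -1.500e-01  2.800e-01]
 [-3.200e+00  6.256e+01  8.000e-02  3.400e-01 -7.700e-01]
 [-2.000e+00  6.255e+01  6.000e-01 -5.100e-01 -1.440e+00]
 [-8.000e-01  6.255e+01 -3.600e-01 -5.000e-02  2.200e-01]
 [ 4.000e-01  6.255e+01 -4.080e+00 -1.000e-01  3.550e+00]]
[0.39999999999999386, np.float64(62.55356475453079), np.float64(-4.084209071772508), np.float64(-0.09844007723740551), np.float64(3.5498783913255747)]
[-4.79 -0.61  4.76]
t27.77 [ 0.5313 -0.1179  0.0626] F [-5.37  0.65  4.7 ] w0.0300 g69.8
```

It touched at about +0.4 mm, where expected. Now I'll raise the push to about 13 N while keeping the bearer load small.

```bash
python3 - <<'E'
from h import *
from workcell import bot, imaging, planner
C=C0+.0018*V
def go(a,z,v):bot.servo_line([*(C+a*U),z],velocity=v)
a,z=.0004,.06255
for i in range(40):
    F=force(bot,6)
    if i%3==0:print(round(a*1e3,2),round(z*1e3,2),F.round(2))
    e=-12.7-F[0];ok=abs(e)<.5 and -.9<F[2]<.7
    if ok:break
    z+=np.clip(.00004*(F[2]+.1),-.0001,.0001)
    if abs(F[2])<3:a+=np.clip(-.00004*e,-.00015,.00015)
    go(a,z,.01)
print(i,a,z)
for _ in range(3):bot.dwell(.5);print(force(bot,15).round(2))
o=st(bot);np.save("az.npy",[a,z])
for n in("top","side"):
    c=imaging.read_camera(n);np.savez(f"{n}4.npz",**c);f=cv2.convertScaleAbs(c["frame"],alpha=1.4)
    f=f[140:330,285:485] if n=="top" else f[225:365,190:390]
    cv2.imwrite(f"pics/{n}4.png",cv2.resize(f,(400,int(400*f.shape[0]/f.shape[1])),interpolation=cv2.INTER_CUBIC)[:280,:,::-1])
cv2.imwrite("pics/f.png",np.hstack([cv2.imread("pics/top4.png"),cv2.imread("pics/side4.png")]))
E
```

```text
0.4 62.55 [-5.53 -0.03  4.9 ]
0.55 62.83 [-5.12 -0.4   1.46]
1.0 63.01 [-6.38 -0.43  1.28]
1.45 63.14 [-7.46 -1.03  0.88]
1.9 63.29 [-8.52 -0.9   1.22]
2.35 63.43 [-9.4  -1.02  1.12]
2.71 63.56 [-10.46  -0.38   0.81]
2.96 63.67 [-10.75  -1.16   0.46]
3.17 63.76 [-11.13  -0.73   0.43]
3.33 63.82 [-11.49  -0.54   0.23]
3.44 63.86 [-11.82  -0.93  -0.11]
3.55 63.9 [-12.19  -0.69   0.51]
35 0.003599582947656997 0.06393236290151337
[-12.1   -0.94   0.34]
[-12.29  -0.63   0.22]
[-12.14  -0.71   0.23]
t42.38 [ 0.5313 -0.1178  0.0626] F [-11.85   1.43   0.38] w0.0307 g69.5
```

View pics/f.png

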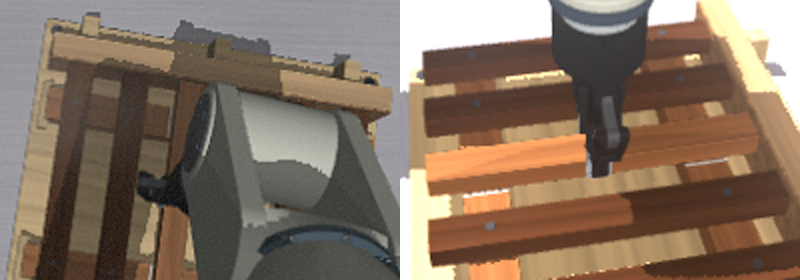

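The slat meets the fence (side crop, 757,135) and is held at a steady 12.2 N, resting flat. I'll run a numeric centring check on these saved frames before handing in.

```bash
python3 - <<'E'
from h import *
def edges(C,as_,z=.064,lo=-.1,hi=.1,n=400,k=8):
    l=np.linspace(lo,hi,n);A=0
    for a in as_:
        P=np.c_[C0+a*U+l[:,None]*V,np.full(n,z)]
        uv=cv2.projectPoints(P,cv2.Rodrigues(C["view"][:3,:3])[0],C["view"][:3,3],C["intrinsics"],C["dist"])[0].reshape(-1,2).astype(np.float32)
        A=A+cv2.remap(C["frame"].astype(np.float32),uv[:,:1],uv[:,1:],cv2.INTER_LINEAR)[:,0]
    g=np.gradient(cv2.GaussianBlur(A.astype(np.float32)/len(as_),(1,31),5),axis=0);m=np.abs(g).sum(1)
    i=[j for j in range(8,n-8) if m[j]==m[j-8:j+9].max()];i=sorted(sorted(i,key=lambda j:-m[j])[:k])
    return [round(float(l[j])*1000,1) for j in i]
T=dict(np.load("top4.npz"));S=dict(np.load("side4.npz"))
for a in(-.14,-.12,-.06):print("top",a,edges(T,[a,a+.004,a+.008],lo=-.03))
for a in(-.14,-.09,-.06,.05,.1,.13):print("side",a,edges(S,[a,a+.004,a+.008]))
E
```

```text
top -0.14 [-15.3, -5.6, 4.5, 16.3, 21.8, 49.8, 54.4, 88.9]
top -0.12 [-16.0, 15.9, 20.8, 26.0, 35.2, 43.6, 54.7, 89.2]
top -0.06 [-24.8, -15.0, 9.1, 16.6, 22.5, 38.7, 55.0, 88.9]
side -0.14 [-87.0, -78.4, -54.9, -32.8, -15.8, 14.8, 33.3, 84.5]
side -0.09 [-86.5, -55.4, -34.3, -16.3, -0.3, 15.3, 33.3, 84.5]
side -0.06 [-86.5, -54.9, -33.3, -16.3, 15.3, 33.3, 84.5, 95.5]
side 0.05 [-55.4, -33.3, -14.8, 2.8, 15.3, 33.8, 82.5, 89.5]
side 0.1 [-84.5, -64.9, -55.4, -39.3, -33.3, -14.8, 33.3, 85.0]
side 0.13 [-55.4, -32.8, -15.3, -9.3, 14.8, 33.8, 55.9, 84.5]
```

Centred within about 0.5 mm in both views, and square.

```bash
python3 - <<'E'
from h import *
from workcell import bot, imaging, planner
print(force(bot,10).round(2));st(bot);print(bot.hand_in())
E
```

```text
[-11.99  -0.76   0.36]
t42.64 [ 0.5314 -0.1178  0.0626] F [-11.47   1.     0.27] w0.0302 g69.5
the job is handed in; nothing more can be done
None
```

I handed the job in at 42.6 s with the slat flat on both bearers, square, centred to about 0.5 mm, and still gripped against the fence with a 12 N push at the wrist (bearer friction may take about 1 N of that).

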